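# Set the flap lever to its third click

## Robot

A 6-joint arm with a two-finger parallel gripper is mounted at the origin on the work surface. World frame = base frame: x ahead of the robot, y to its left, z up, the work surface at z = 0. Lengths are in m, angles in degrees, forces in N, time in s.
With the tool pointing down it reaches from about 0.4 to 0.825 m from the base axis. Payload 7 kg.
Tool frame: the origin (TCP) lies at the very end of the fingers, on their centre line; the grasp point (between the pads) lies r.grip_depth behind it (r.grip_depth is the distance from the TCP to the grasp point, in m); z points along the fingers, y is the direction in which the jaws open and shut (so a half turn about z gives the same grasp; the last joint's range is limited). The gripper opens to 88 mm and grips with 3 to 60 N. Pads are 19 mm wide; open, the fingers measure 130 mm over their backs; the gripper's body (78 mm by 193 mm) begins 47 mm behind the grasp point.
Start: joints at [87.382, 20.546, 0.682, 0, -70.136, -16.507], TCP at [0.221, 0.638, 0.227] pointing down, gripper open.
Joint ranges: [-176.03, 176.03], [-82.01, 121.73], [-58.28, 71.71], [-173.87, 95.51], [-174.79, -0.11], [-173.66, 173.66]. Speed limits (degrees/s): [136.94, 136.94, 172.46, 180, 180, 180].

## Interface

Orientations are given as [roll, pitch, yaw] about the fixed x, y, z axes, in that order (R = Rz(yaw) Ry(pitch) Rx(roll)).
In Python, from plant import get_state, vision, r gives the robot as it stands.
- The arm moves only by the shell command python3 -m handwheel 'ROWS' [FORCE]. ROWS is JSON, a list of rows, each a list of 5 numbers: the shift along the tool's x, y, z in mm, then the turn about the tool's z in degrees, then the finger opening in mm, from 0 to 87.6. A call has exactly 8 rows; each row shifts and turns the commanded pose from where the row before left it, along the tool's axes as they then stand; what a row does not reach is not made up. A row lasts 1/8 s, in which the tool goes at most 62.5 mm and 10.7 degrees, less where a joint would pass 70% of its speed; a pose out of reach is approached as far as the arm can. A call with a gripper value outside its range is refused whole. The fingers move at their own pace and stop on an object; FORCE is the grip in N (left out, the last holds). Time passes only in rows, so rows that do not move let the fingers close, or fill a call up. It gives the time, the measured TCP pose, the force and the opening at its end, in the units of the state.
- get_state(): the state, without advancing time (a new reading comes with each control period).
- vision.capture(name): name is "scene" or "top" or "wrist"; returns a dict with "color" (480x640x3 uint8, red, green, blue), "range_z" (480x640 float32, m along the optical axis (not along the pixel's ray), 0 where there is no reading), "K" (3x3 intrinsics, pixels), "k1" (the pictures are not rectified: a ray, as slopes to the right and down, at radius r is drawn at 1 + k1 r^2 times it, then the intrinsics apply), "R" (3x3) and "t" (3): a world point X has camera coordinates R X + t. Camera axes: x right, y down, z forward; pixel columns grow to the right and rows downward; lengths in m; the calibration is good to about 2 mm. A picture is of the moment at which its call begins.
- r.close_job(): hands the job in, once; it reports no verdict.
The state is a dict: "time_s": time; "joints": joint angles; "qd": joint speeds; "joint_torque": joint torques, N m; "tcp_pos": TCP position; "eef_rot": TCP orientation; "contact_force": force on the tool from outside, world axes, zero at the start; "moment": the same for the moment, N m; "gripper_width": finger opening in m.
Only numpy, scipy, OpenCV 4.12 (cv2) and the standard library are available. Lean on these libraries where they do the work, as an engineer would, in place of code of your own. Each camera call takes 0.05 s, during which the arm holds its last target. There are 200 camera calls.

## Task

On the bench stands the flap selector of an aircraft, a grey box with a lever in a slot. With the fingertips, push the lever back to its home stop at the end of the slot nearest the robot, then push it away from the robot click by click and leave it resting in the third notch from home, never going past that notch on the way. Only push the lever, do not pinch it between the fingers, and leave the tools and tins around it where they are.

Things in the scene. Friction and masses are not known exactly. Their poses are not given: they have to be found in the camera images.
- selector: flap selector: fixed grey box 260 long (own x) x 120 wide x 60 mm high, flat aluminium top with a slot along its middle; origin at the centre of its underside, own x along the slot, pointing away from the robot within 30 degrees, z up. Four 4 mm thick mounting ears stick out 19 mm from the long sides at the table, a round plug 22 mm from the far end
- flap_lever (a joint): lever's distance from its home stop (m), growing away from the robot. Spring notches at 0 (home), 0.018, 0.036, 0.054 (the third), 0.072, 0.090 (far stop). About 6 N breaks it out of a notch, the force fades, and past halfway (0.009, 0.027, 0.045, 0.063) it snaps by itself into the next notch with a click. Starts in or near notch 1 or 2
- paddle_centre (a point): centre of the lever's paddle, 30 mm above the box's top (90 mm above the table). The paddle is a black upright plate 10 mm thick along the slot, 44 mm wide across it, from 12 to 52.5 mm above the box's top (highest part a rounded ridge along its upper edge), on a thin steel stem
- home_mark (a point): point on the box's top, in the middle of the slot, above which the lever's middle stands at home; marked by a pair of wide black ticks beside the slot. Narrower tick pairs every 18 mm mark notches 1 to 5
- third_mark (a point): point on the box's top above which the lever's middle stands in the third notch
- screwdriver: loose screwdriver lying beside the box; origin under its middle
- socket: small steel socket, 22 mm across, 30 mm high, standing loose on the box's top near its far right corner; origin at the centre of its foot
- oil_bottle: small white bottle, 48 mm across, 100 mm high, standing beyond the far left corner of the box; origin at the centre of its foot
- rivet_tin: open steel tin, 68 mm across, 45 mm high, left of the box; origin at the centre of its foot
- jigsaw: dark blue electric jigsaw standing on its steel shoe, 230 mm long, 175 mm high, on the left of the table; origin under it
- clamp: steel bar clamp with wooden handle, lying flat, 250 mm long, on the right of the table; origin under its bar

How it is judged:
By the outcome, as a careful person would: the job done as asked, in the order asked, and still so for the second after the job is handed in, with the robot touching nothing.
It also fails if it takes over 64 s, if anything falls off the work surface, if the arm or the gripper's body presses on something with over 40 N, if the wrist force passes 120 N, or if a joint passes its speed limit or range.

## Working session

There is one attempt and no reset: what is moved stays moved. The work goes in short steps, Python scripts to look and compute and a shell command to move; the robot and the scene stay as the last step left them, time stands still between calls to the robot, and variables do not carry over. Pictures are saved under pics/ and viewed, about 8 in all and at most 12, crops included, and the job is handed in when it is done.

```bash
mkdir -p pics; ls; python3 - <<'E'
from plant import get_state, vision, r
import cv2,numpy as np
s=get_state();print({k:np.round(v,3).tolist() for k,v in s.items()}, r.grip_depth)
for n in ("top","scene"):
    c=vision.capture(n);np.savez(f"{n}0.npz",**{k:c[k] for k in c})
    cv2.imwrite(f"pics/{n}0.png",c["color"][:,:,::-1]);print(n,c["K"].tolist(),c["k1"],np.round(-c["R"].T@c["t"],3))
E
```

```text
pics
{'time_s': 0.0, 'joints': [87.383, 20.592, 0.632, -0.02, -70.137, -16.509], 'qd': [-0.033, 0.018, 0.055, -0.037, -0.041, -0.105], 'joint_torque': [0.0, -58.272, 29.304, 6.997, 0.007, -0.0], 'tcp_pos': [0.221, 0.637, 0.226], 'eef_rot': [179.901, -0.01, -19.133], 'contact_force': [0.681, 0.458, 0.488], 'moment': [-0.007, 0.024, 0.01], 'gripper_width': 0.087} 0.0188
top [[567.0473179583274, 0.0, 323.16604054370043], [0.0, 567.0473179583274, 244.0062220263116], [0.0, 0.0, 1.0]] -0.14868086085807747 [0.427 0.015 1.466]
scene [[483.88066568787224, 0.0, 315.84899242583646], [0.0, 483.88066568787224, 234.83211434318008], [0.0, 0.0, 1.0]] -0.05758382862160559 [ 1.041 -0.814  1.097]
```

View pics/top0.png

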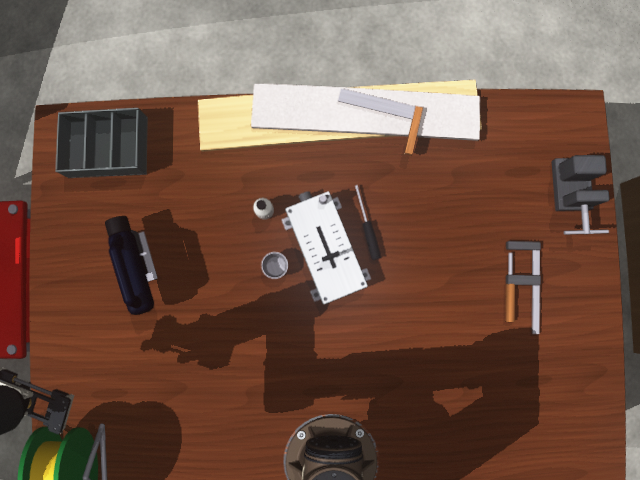

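View pics/scene0.png

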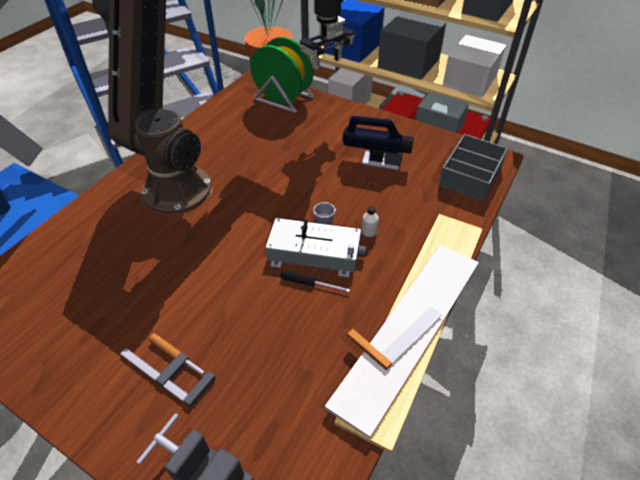

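The top view shows the box top spanning about (288–366, 192–303), with the paddle near (330, 258). The socket is at (323, 199), the tin at (275, 265), the bottle at (263, 208) and the screwdriver at (368, 220). Next I measure them by casting rays.

```bash
cat > h.py <<'E'
import numpy as np, cv2
def ray(c,px,z):
    """pixels (N,2) -> world points on plane height z"""
    K=np.asarray(c["K"]);k=float(c["k1"]);px=np.atleast_2d(px).astype(float)
    d=cv2.undistortPoints(px.reshape(-1,1,2),K,np.array([k,0,0,0,0.]),None,None,None).reshape(-1,2)
    R=np.asarray(c["R"]);t=np.asarray(c["t"]);o=-R.T@t
    w=np.c_[d,np.ones(len(d))]@R
    return o+w*((z-o[2])/w[:,2])[:,None]
def proj(c,X):
    X=np.atleast_2d(X).astype(float)
    return cv2.projectPoints(X,cv2.Rodrigues(np.asarray(c["R"]))[0],np.asarray(c["t"]),np.asarray(c["K"]),np.array([float(c["k1"]),0,0,0,0]))[0].reshape(-1,2)
def boxtop(c,roi,thr=150):
    im=c["color"].astype(int);x0,y0,x1,y1=roi
    m=np.zeros(im.shape[:2],np.uint8)
    m[y0:y1,x0:x1]=((im.min(2)>thr)&(np.ptp(im,axis=2)<40))[y0:y1,x0:x1]
    m=cv2.morphologyEx(m,cv2.MORPH_OPEN,np.ones((3,3),np.uint8))
    cs=cv2.findContours(m,cv2.RETR_EXTERNAL,cv2.CHAIN_APPROX_NONE)[0]
    return max(cs,key=cv2.contourArea).reshape(-1,2)
E
python3 - <<'E'
from h import *
c=dict(np.load("top0.npz"))
k=boxtop(c,(270,170,400,320));h=cv2.convexHull(k)[:,0]
P=ray(c,h,0.06)[:,:2].astype(np.float32)
r=cv2.minAreaRect(P);print(r, cv2.boxPoints(r).round(4).tolist())
# height check
rz=c["range_z"];R=c["R"];o=-R.T@c["t"]
for u,v in((300,225),(345,285),(330,258),(323,199)):
    d=ray(c,[[u,v]],0.0)[0];z=rz[v,u]; w=(d-o);w/= (R@w)[2];print((u,v),(o+w*z).round(4))
cr=c["color"][170:320,240:400][:,:,::-1];cv2.imwrite("pics/crop1.png",cv2.resize(cr,None,fx=4.9,fy=4,interpolation=cv2.INTER_CUBIC) if 0 else cv2.resize(cr,None,fx=4,fy=4,interpolation=cv2.INTER_CUBIC))
E
```

```text
((0.5470516085624695, -0.0004553943872451782), (0.25868862867355347, 0.12030669301748276), 20.739992141723633) [[0.4047999978065491, 0.009999999776482582], [0.4474000036716461, -0.10249999910593033], [0.689300000667572, -0.010900000110268593], [0.6467000246047974, 0.10159999877214432]]
(300, 225) [0.603  0.0615 0.063 ]
(345, 285) [ 0.4505 -0.0457  0.0615]
(330, 258) [ 0.5153 -0.0098  0.1106]
(323, 199) [0.6621 0.0025 0.0908]
```

View pics/crop1.png

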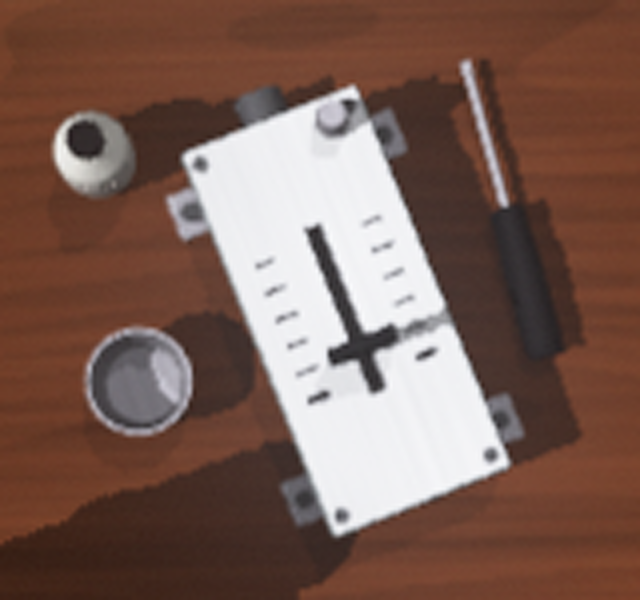

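The crop shows the wide home ticks at about (318, 397) and (427, 353), with the narrower pairs continuing toward the far end. The paddle ridge is centred near (362, 343). The socket stands at (333, 118), well beyond the fifth notch.

```bash
python3 - <<'E'
from h import *
c=dict(np.load("top0.npz"))
cor=np.array([0.5470516,-0.00045539]);a=np.radians(20.74);ex=np.array([np.cos(a),np.sin(a)]);ey=np.array([-ex[1],ex[0]])
def ctr(L,R_,z=.06):
    f=lambda p:[240+(p[0]+.5)/4-.5,170+(p[1]+.5)/4-.5]
    A,B=ray(c,[f(L),f(R_)],z)[:,:2];m=(A+B)/2-cor;d=A-B
    return np.r_[(m@ex),(m@ey),np.hypot(*d),np.degrees(np.arctan2(d[1],d[0]))-90].round(4)
L=[(318,397),(307,371),(298,344),(287,317),(275,291),(265,263)];Rr=[(427,353),(416,326),(405,300),(394,273),(383,246),(373,219)]
for l,q in zip(L,Rr):print(ctr(l,q))
print("paddle ridge",ctr((330,356),(397,331),.1125))
for n,p,z in(("socket",(333,113),.09),("tin",(139,381),.045),("bottle",(87,139),.1),("sdhandleA",(541,352),.01),("sdB",(504,210),.01),("sdC",(466,62),.01)):
    w=ray(c,[[240+p[0]/4,170+p[1]/4]],z)[0,:2];print(n,w.round(3),((w-cor)@ex).round(3),((w-cor)@ey).round(3))
E
```

```text
[-4.52000e-02 -7.00000e-04  7.30000e-02  2.02707e+01]
[-2.74000e-02 -7.00000e-04  7.33000e-02  2.07497e+01]
[-9.7000e-03 -1.3000e-03  7.2000e-02  2.0698e+01]
[ 8.50000e-03 -1.40000e-03  7.21000e-02  2.07271e+01]
[ 2.65000e-02 -1.10000e-03  7.30000e-02  2.10236e+01]
[ 4.48000e-02 -2.00000e-03  7.28000e-02  2.05977e+01]
paddle ridge [-2.80000e-02 -8.00000e-04  4.28000e-02  1.87807e+01]
socket [0.664 0.002] 0.11 -0.039
tin [0.505 0.128] 0.007 0.135
bottle [0.651 0.152] 0.151 0.106
sdhandleA [ 0.518 -0.128] -0.072 -0.109
sdB [ 0.611 -0.108] 0.022 -0.123
sdC [ 0.709 -0.087] 0.121 -0.138
```

Everything agrees with the sizes given. The box is 259 × 120 mm, the ticks are 18 mm apart with home at own x = −45 mm, and the yaw is about 20.7°. The lever is at own x ≈ −28 mm, which is notch 1. I'll close the fingers, turn the tool to the slot's yaw and move over.

```bash
python3 -m handwheel '[[0,0,-6,-10,0],[0,0,-6,-10,0],[0,0,-6,-10,0],[0,0,-6,-9.9,0],[5,38,0,0,0],[5,38,0,0,0],[5,38,0,0,0],[5,38,0,0,0]]' 20; python3 -m handwheel '[[5,40,0,0,0],[5,40,0,0,0],[5,40,0,0,0],[5,40,0,0,0],[5,40,0,0,0],[5,40,0,0,0],[5,40,0,0,0],[5,40,0,0,0]]'
```

```text
time_s: 1.1
tcp_pos: [0.2941, 0.5013, 0.2501]
eef_rot: [180.0, 0.0, 20.8]
contact_force: [0.3, 0.3, -0.6]
gripper_width: 0.0132
time_s: 2.1
tcp_pos: [0.4449, 0.2163, 0.2504]
eef_rot: [180.0, 0.0, 20.8]
contact_force: [0.9, -0.1, 0.2]
gripper_width: 0.0002
```

```bash
python3 -m handwheel '[[5,40,0,0,0],[5,40,0,0,0],[5,40,0,0,0],[5,40,0,0,0],[5,40,0,0,0],[5,32,0,0,0],[0,0,0,0,0],[0,0,0,0,0]]'; cat > st.py <<'E'
from plant import get_state
import numpy as np
s=get_state();p=np.array(s["tcp_pos"]);a=np.radians(20.74);o=np.array([.54705,-.00046])
ex=np.array([np.cos(a),np.sin(a)]);ey=np.array([-ex[1],ex[0]]);d=p[:2]-o
print("t",round(s["time_s"],2),"box mm x(from home) %.1f y %.1f z %.1f"%((d@ex+.045)*1e3,d@ey*1e3,p[2]*1e3),"yaw",np.round(s["eef_rot"],2),"F along %.2f"%(np.array(s["contact_force"])[:2]@ex),np.round(s["contact_force"],2))
E
python3 st.py; python3 - <<'E'
from plant import vision
import cv2,numpy as np
for n in ("wrist","top"):
    c=vision.capture(n);np.savez(f"{n}1.npz",**c);cv2.imwrite(f"pics/{n}1.png",c["color"][:,:,::-1])
E
```

```text
time_s: 3.1
tcp_pos: [0.5547, 0.0114, 0.2502]
eef_rot: [-180.0, 0.0, 20.7]
contact_force: [-1.3, 0.5, -0.3]
gripper_width: 0.0006
t 3.1 box mm x(from home) 56.3 y 8.4 z 250.2 yaw [-1.7999e+02  4.0000e-02  2.0740e+01] F along -1.10 [-1.35  0.46 -0.3 ]
```

View pics/wrist1.png

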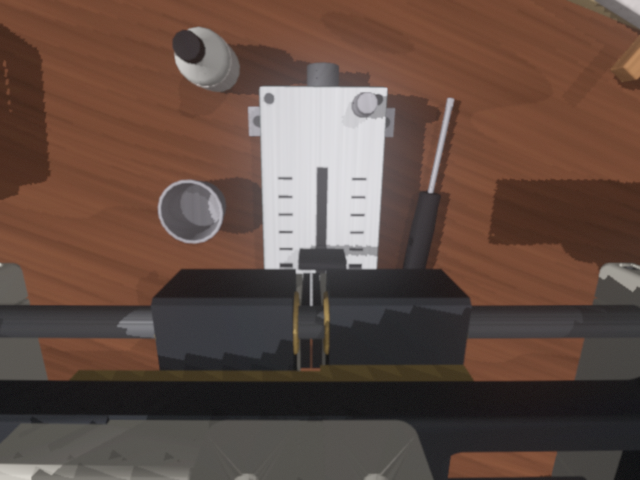

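The wrist view shows the slot aligned with the tool, tick pairs from (285, 178)/(358, 179) down to (285, 265)/(357, 265), and the paddle ridge near (322, 252). I'll cross-check against the top-view frame.

```bash
python3 - <<'E'
from h import *
c=dict(np.load("wrist1.npz"))
a=np.radians(20.74);o=np.array([.54705,-.00046]);ex=np.array([np.cos(a),np.sin(a)]);ey=np.array([-ex[1],ex[0]])
def b(px,z):
    d=ray(c,px,z)[:,:2]-o;return np.c_[(d@ex+.045)*1e3,d@ey*1e3].round(1)
for v,z,L,R in((178.5,.06,285,358),(196.5,.06,285,357),(214.5,.06,285,357),(232,.06,285,357),(249,.06,285,357),(265,.06,285,357),(249,.11,302,342),(254,.1125,300,344)):
    q=b([[L,v],[R,v]],z);print(v,q.tolist(),q.mean(0))
print("box far corners",b([[261,87],[386,88]],.06).tolist())
im=c["color"].astype(int)
print([int(x) for x in im[235:275,310].sum(1)//3])
E
```

```text
178.5 [[88.5, 34.1], [88.6, -37.1]] [88.55 -1.5 ]
196.5 [[70.8, 34.4], [70.9, -36.8]] [70.85 -1.2 ]
214.5 [[52.7, 34.7], [52.8, -37.4]] [52.75 -1.35]
232 [[34.5, 35.1], [34.6, -38.0]] [34.55 -1.45]
249 [[16.4, 35.4], [16.5, -38.7]] [16.45 -1.65]
265 [[-1.1, 35.7], [-1.0, -39.3]] [-1.05 -1.8 ]
249 [[32.5, 16.6], [32.5, -18.7]] [32.5  -1.05]
254 [[28.7, 18.3], [28.7, -20.3]] [28.7 -1. ]
box far corners [[171.8, 54.5], [171.1, -59.8]]
[215, 215, 215, 214, 214, 215, 214, 214, 214, 211, 206, 196, 172, 135, 88, 69, 67, 67, 65, 65, 66, 65, 64, 63, 62, 63, 63, 65, 70, 70, 70, 69, 66, 70, 105, 161, 189, 180, 155, 144]
```

The frames agree within about 1 mm. I'll descend on the far side of the paddle.

```bash
python3 -m handwheel '[[-3,9,0,0,0],[-3,0,-0,0,0],[0,0,30,0,0],[0,0,30,0,0],[0,0,30,0,0],[0,0,20,0,0],[0,0,0,0,0],[0,0,0,0,0]]'; python3 st.py
```

```text
time_s: 4.2
tcp_pos: [0.5531, 0.001, 0.1416]
eef_rot: [180.0, -0.1, 20.8]
contact_force: [-1.1, -0.6, 0.7]
gripper_width: 0.0007
t 4.2 box mm x(from home) 51.2 y -0.8 z 141.6 yaw [ 1.7998e+02 -7.0000e-02  2.0790e+01] F along -1.28 [-1.13 -0.64  0.69]
```

```bash
python3 -m handwheel '[[0,0,20,0,0],[0,0,20,0,0],[0,0,15,0,0],[0,0,0,0,0],[-4,0,0,0,0],[-4,0,0,0,0],[-2,0,0,0,0],[0,0,0,0,0]]'; python3 st.py;  python3 -m handwheel '[[-2,0,0,0,0],[-2,0,0,0,0],[-2,0,0,0,0],[-1,0,0,0,0],[0,0,0,0,0],[0,0,0,0,0],[0,0,0,0,0],[0,0,0,0,0]]'; python3 st.py
```

```text
time_s: 5.2
tcp_pos: [0.5432, -0.0027, 0.0859]
eef_rot: [180.0, -0.0, 20.8]
contact_force: [-0.1, 0.8, -0.3]
gripper_width: 0.0005
t 5.2 box mm x(from home) 40.6 y -0.7 z 85.9 yaw [ 1.800e+02 -3.000e-02  2.078e+01] F along 0.18 [-0.12  0.82 -0.32]
time_s: 6.2
tcp_pos: [0.5367, -0.0051, 0.0856]
eef_rot: [180.0, -0.0, 20.8]
contact_force: [-0.3, 0.6, -0.2]
gripper_width: 0.0005
t 6.2 box mm x(from home) 33.7 y -0.7 z 85.6 yaw [180.    -0.    20.78] F along -0.08 [-0.32  0.62 -0.18]
```

Now near contact (expected at about 32.5). I'll push on slowly.

```bash
python3 -m handwheel '[[-1,0,0,0,0],[0,0,0,0,0],[-1,0,0,0,0],[0,0,0,0,0],[-1,0,0,0,0],[0,0,0,0,0],[0,0,0,0,0],[0,0,0,0,0]]'; python3 st.py;  python3 -m handwheel '[[-1,0,0,0,0],[-1,0,0,0,0],[-1,0,0,0,0],[-1,0,0,0,0],[0,0,0,0,0],[0,0,0,0,0],[0,0,0,0,0],[0,0,0,0,0]]'; python3 st.py
```

```text
time_s: 7.2
tcp_pos: [0.5346, -0.006, 0.0858]
eef_rot: [180.0, -0.1, 20.8]
contact_force: [5.2, 0.3, -3.0]
gripper_width: 0.0003
t 7.2 box mm x(from home) 31.4 y -0.7 z 85.8 yaw [ 1.7999e+02 -8.0000e-02  2.0780e+01] F along 4.93 [ 5.16  0.3  -2.97]
time_s: 8.2
tcp_pos: [0.5297, -0.0078, 0.0854]
eef_rot: [-180.0, 0.1, 20.8]
contact_force: [1.0, -0.7, -0.6]
gripper_width: 0.0005
t 8.2 box mm x(from home) 26.2 y -0.8 z 85.4 yaw [-1.800e+02  5.000e-02  2.077e+01] F along 0.70 [ 1.04 -0.75 -0.55]
```

```bash
python3 -m handwheel '[[-2,0,0,0,0],[-1,0,0,0,0],[-1,0,0,0,0],[-1,0,0,0,0],[-1,0,0,0,0],[0,0,0,0,0],[0,0,0,0,0],[0,0,0,0,0]]'; python3 st.py;  python3 -m handwheel '[[-1,0,0,0,0],[-1,0,0,0,0],[-1,0,0,0,0],[-1,0,0,0,0],[-1,0,0,0,0],[-1,0,0,0,0],[0,0,0,0,0],[0,0,0,0,0]]'; python3 st.py
```

```text
time_s: 9.2
tcp_pos: [0.5246, -0.0098, 0.0856]
eef_rot: [180.0, 0.0, 20.8]
contact_force: [1.1, 1.2, 0.3]
gripper_width: 0.0004
t 9.2 box mm x(from home) 20.7 y -0.7 z 85.6 yaw [180.     0.    20.78] F along 1.49 [1.12 1.24 0.34]
time_s: 10.2
tcp_pos: [0.5195, -0.0117, 0.0857]
eef_rot: [180.0, -0.1, 20.8]
contact_force: [2.2, 0.7, -1.9]
gripper_width: 0.0002
t 10.2 box mm x(from home) 15.2 y -0.7 z 85.7 yaw [ 1.800e+02 -6.000e-02  2.078e+01] F along 2.28 [ 2.19  0.66 -1.86]
```

```bash
python3 -m handwheel '[[-1,0,0,0,0],[0,0,0,0,0],[0,0,0,0,0],[0,0,0,0,0],[0,0,0,0,0],[0,0,0,0,0],[0,0,0,0,0],[0,0,0,0,0]]'; python3 st.py;  python3 -m handwheel '[[-1,0,0,0,0],[0,0,0,0,0],[0,0,0,0,0],[0,0,0,0,0],[0,0,0,0,0],[0,0,0,0,0],[0,0,0,0,0],[0,0,0,0,0]]'; python3 st.py
```

```text
time_s: 11.2
tcp_pos: [0.5194, -0.0117, 0.0858]
eef_rot: [180.0, -0.2, 20.8]
contact_force: [5.8, 2.1, -3.9]
gripper_width: 0.0003
t 11.2 box mm x(from home) 15.2 y -0.7 z 85.8 yaw [ 1.7999e+02 -1.5000e-01  2.0790e+01] F along 6.16 [ 5.78  2.12 -3.85]
time_s: 12.2
tcp_pos: [0.5193, -0.0117, 0.086]
eef_rot: [180.0, -0.2, 20.8]
contact_force: [7.8, 1.6, -4.7]
gripper_width: 0.0004
t 12.2 box mm x(from home) 15.1 y -0.7 z 86.0 yaw [179.98  -0.25  20.8 ] F along 7.89 [ 7.82  1.6  -4.7 ]
```

The lever is hard on the home stop: the tool stayed at 15.1 while the force rose to 8 N. Now I back off, lift, cross over to the near side and descend.

```bash
python3 -m handwheel '[[6,0,0,0,0],[6,0,0,0,0],[0,0,0,0,0],[0,0,-20,0,0],[0,0,-20,0,0],[0,0,-15,0,0],[0,0,0,0,0],[0,0,0,0,0]]'; python3 st.py; python3 - <<'E'
from plant import vision
import cv2,numpy as np
for n in ("wrist","scene"):
    c=vision.capture(n);np.savez(f"{n}2.npz",**c)
    cv2.imwrite(f"pics/{n}2.png",c["color"][:,:,::-1])
a=cv2.imread("pics/wrist2.png")[60:360,150:480];b=cv2.resize(cv2.imread("pics/scene2.png")[180:300,240:400],(400,300),interpolation=cv2.INTER_CUBIC)
cv2.imwrite("pics/both2.png",np.hstack([a,b]))
E
```

```text
time_s: 13.2
tcp_pos: [0.5277, -0.0085, 0.1399]
eef_rot: [-180.0, 0.0, 20.8]
contact_force: [0.1, -1.0, 0.1]
gripper_width: 0.0005
t 13.2 box mm x(from home) 24.1 y -0.6 z 139.9 yaw [-1.7998e+02  5.0000e-02  2.0760e+01] F along -0.21 [ 0.14 -0.95  0.14]
```

View pics/both2.png

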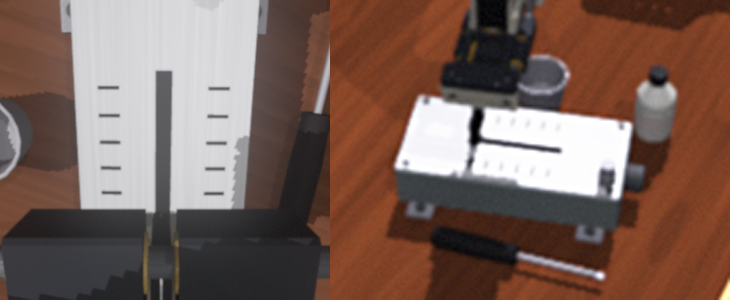

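Scene view (right): the paddle at (475, 130) stands at the near end of the slot, level with the wide ticks, so it is home. All five narrow tick pairs in the wrist view are clear of the lever.

```bash
python3 -m handwheel '[[-18,0,0,0,0],[-18,0,0,0,0],[-18,0,0,0,0],[0,0,0,0,0],[0,0,18,0,0],[0,0,18,0,0],[0,0,18,0,0],[0,0,0,0,0]]'; python3 st.py;  python3 -m handwheel '[[4,0,0,0,0],[4,0,0,0,0],[2,0,0,0,0],[0,0,0,0,0],[0,0,0,0,0],[0,0,0,0,0],[0,0,0,0,0],[0,0,0,0,0]]'; python3 st.py
```

```text
time_s: 14.3
tcp_pos: [0.4771, -0.0277, 0.0857]
eef_rot: [-180.0, 0.1, 20.8]
contact_force: [0.3, -0.3, 0.9]
gripper_width: 0.0004
t 14.3 box mm x(from home) -30.0 y -0.7 z 85.7 yaw [-1.800e+02  1.300e-01  2.078e+01] F along 0.19 [ 0.31 -0.28  0.88]
time_s: 15.3
tcp_pos: [0.4871, -0.024, 0.0866]
eef_rot: [180.0, 0.0, 20.8]
contact_force: [-0.1, 0.3, 0.2]
gripper_width: 0.0007
t 15.3 box mm x(from home) -19.4 y -0.8 z 86.6 yaw [180.     0.    20.78] F along -0.01 [-0.13  0.32  0.25]
```

```bash
python3 -m handwheel '[[2,0,0,0,0],[1,0,0,0,0],[1,0,0,0,0],[0,0,0,0,0],[0,0,0,0,0],[0,0,0,0,0],[0,0,0,0,0],[0,0,0,0,0]]'; python3 st.py;  python3 -m handwheel '[[1,0,0,0,0],[0,0,0,0,0],[1,0,0,0,0],[0,0,0,0,0],[0,0,0,0,0],[0,0,0,0,0],[0,0,0,0,0],[0,0,0,0,0]]'; python3 st.py; python3 -m handwheel '[[1,0,0,0,0],[0,0,0,0,0],[1,0,0,0,0],[0,0,0,0,0],[0,0,0,0,0],[0,0,0,0,0],[0,0,0,0,0],[0,0,0,0,0]]'; python3 st.py
```

```text
time_s: 16.3
tcp_pos: [0.4898, -0.023, 0.0863]
eef_rot: [-180.0, 0.1, 20.8]
contact_force: [-5.8, -1.3, 2.4]
gripper_width: 0.0005
t 16.3 box mm x(from home) -16.5 y -0.8 z 86.3 yaw [-1.7999e+02  1.2000e-01  2.0750e+01] F along -5.92 [-5.82 -1.35  2.43]
time_s: 17.3
tcp_pos: [0.4925, -0.0219, 0.0863]
eef_rot: [-180.0, 0.0, 20.8]
contact_force: [-3.2, -3.4, -2.0]
gripper_width: 0.0003
t 17.3 box mm x(from home) -13.6 y -0.8 z 86.3 yaw [-1.800e+02  4.000e-02  2.077e+01] F along -4.19 [-3.2  -3.36 -2.01]
time_s: 18.3
tcp_pos: [0.495, -0.0211, 0.0868]
eef_rot: [180.0, -0.0, 20.8]
contact_force: [-0.9, -0.1, 0.2]
gripper_width: 0.0004
t 18.3 box mm x(from home) -11.0 y -0.8 z 86.8 yaw [ 1.7999e+02 -4.0000e-02  2.0780e+01] F along -0.91 [-0.95 -0.07  0.16]
```

Contact at home came at about −16.8, so on this side lever ≈ TCP + 16.8, and the halfway point of the first click is at TCP ≈ −7.8.

```bash
python3 -m handwheel '[[1,0,0,0,0],[0,0,0,0,0],[1,0,0,0,0],[0,0,0,0,0],[1,0,0,0,0],[0,0,0,0,0],[1,0,0,0,0],[0,0,0,0,0]]'; python3 st.py; python3 -m handwheel '[[1,0,0,0,0],[0,0,0,0,0],[1,0,0,0,0],[0,0,0,0,0],[1,0,0,0,0],[0,0,0,0,0],[0,0,0,0,0],[0,0,0,0,0]]'; python3 st.py;python3 -m handwheel '[[1,0,0,0,0],[0,0,0,0,0],[1,0,0,0,0],[0,0,0,0,0],[1,0,0,0,0],[0,0,0,0,0],[0,0,0,0,0],[0,0,0,0,0]]'; python3 st.py
```

```text
time_s: 19.3
tcp_pos: [0.4986, -0.0196, 0.0866]
eef_rot: [-180.0, -0.0, 20.8]
contact_force: [0.2, 0.1, 0.0]
gripper_width: 0.0004
t 19.3 box mm x(from home) -7.1 y -0.7 z 86.6 yaw [-1.800e+02 -2.000e-02  2.078e+01] F along 0.18 [0.16 0.07 0.02]
time_s: 20.3
tcp_pos: [0.5012, -0.0186, 0.0866]
eef_rot: [-180.0, -0.0, 20.8]
contact_force: [-0.7, 1.0, -0.3]
gripper_width: 0.0004
t 20.3 box mm x(from home) -4.3 y -0.7 z 86.6 yaw [-180.     -0.     20.77] F along -0.30 [-0.7   1.02 -0.34]
time_s: 21.3
tcp_pos: [0.504, -0.0176, 0.0866]
eef_rot: [-180.0, 0.0, 20.8]
contact_force: [-0.0, 0.1, 0.7]
gripper_width: 0.0005
t 21.3 box mm x(from home) -1.3 y -0.7 z 86.6 yaw [-180.      0.     20.77] F along 0.02 [-0.02  0.13  0.7 ]
```

Click 1 is done and the fingers are free. Second click: contact expected at about +1.2, snap at about +10.2.

```bash
python3 -m handwheel '[[1,0,0,0,0],[0,0,0,0,0],[1,0,0,0,0],[0,0,0,0,0],[1,0,0,0,0],[0,0,0,0,0],[0,0,0,0,0],[0,0,0,0,0]]'; python3 st.py; python3 -m handwheel '[[1,0,0,0,0],[0,0,0,0,0],[1,0,0,0,0],[0,0,0,0,0],[1,0,0,0,0],[0,0,0,0,0],[1,0,0,0,0],[0,0,0,0,0]]'; python3 st.py;python3 -m handwheel '[[1,0,0,0,0],[0,0,0,0,0],[1,0,0,0,0],[0,0,0,0,0],[1,0,0,0,0],[0,0,0,0,0],[1,0,0,0,0],[0,0,0,0,0]]'; python3 st.py
```

```text
time_s: 22.3
tcp_pos: [0.5063, -0.0167, 0.0864]
eef_rot: [-180.0, 0.0, 20.8]
contact_force: [-3.8, -1.0, 2.2]
gripper_width: 0.0007
t 22.3 box mm x(from home) 1.2 y -0.8 z 86.4 yaw [-1.800e+02  5.000e-02  2.076e+01] F along -3.87 [-3.78 -0.95  2.17]
time_s: 23.3
tcp_pos: [0.5108, -0.015, 0.0865]
eef_rot: [180.0, -0.0, 20.8]
contact_force: [-2.3, -1.8, -1.5]
gripper_width: 0.0004
t 23.3 box mm x(from home) 5.9 y -0.8 z 86.5 yaw [ 1.800e+02 -2.000e-02  2.078e+01] F along -2.77 [-2.3  -1.76 -1.46]
time_s: 24.3
tcp_pos: [0.5149, -0.0134, 0.0868]
eef_rot: [180.0, -0.1, 20.8]
contact_force: [-0.6, 0.4, 0.4]
gripper_width: 0.0003
t 24.3 box mm x(from home) 10.3 y -0.7 z 86.8 yaw [ 1.7999e+02 -6.0000e-02  2.0790e+01] F along -0.40 [-0.57  0.36  0.42]
```

```bash
python3 -m handwheel '[[1,0,0,0,0],[0,0,0,0,0],[1,0,0,0,0],[0,0,0,0,0],[1,0,0,0,0],[0,0,0,0,0],[0,0,0,0,0],[0,0,0,0,0]]'; python3 st.py; python3 -m handwheel '[[1,0,0,0,0],[0,0,0,0,0],[1,0,0,0,0],[0,0,0,0,0],[1,0,0,0,0],[0,0,0,0,0],[0,0,0,0,0],[0,0,0,0,0]]'; python3 st.py;python3 -m handwheel '[[1,0,0,0,0],[0,0,0,0,0],[1,0,0,0,0],[0,0,0,0,0],[1,0,0,0,0],[0,0,0,0,0],[0,0,0,0,0],[0,0,0,0,0]]'; python3 st.py
```

```text
time_s: 25.3
tcp_pos: [0.517, -0.0126, 0.0866]
eef_rot: [-180.0, 0.0, 20.8]
contact_force: [-0.2, -0.8, -0.5]
gripper_width: 0.0006
t 25.3 box mm x(from home) 12.6 y -0.7 z 86.6 yaw [-180.      0.     20.77] F along -0.45 [-0.19 -0.76 -0.5 ]
time_s: 26.3
tcp_pos: [0.5198, -0.0116, 0.0865]
eef_rot: [-180.0, 0.0, 20.8]
contact_force: [0.3, 0.4, -0.1]
gripper_width: 0.0003
t 26.3 box mm x(from home) 15.6 y -0.7 z 86.5 yaw [-180.      0.     20.77] F along 0.46 [ 0.33  0.43 -0.13]
time_s: 27.3
tcp_pos: [0.5226, -0.0105, 0.0866]
eef_rot: [180.0, 0.0, 20.8]
contact_force: [-0.1, -0.7, -0.1]
gripper_width: 0.0003
t 27.3 box mm x(from home) 18.6 y -0.7 z 86.6 yaw [180.     0.    20.78] F along -0.33 [-0.09 -0.69 -0.1 ]
```

The second notch is reached and the fingers are free. Third click: contact at about 19, snap at about 28.2. I'll go to about 29 and no further until I've looked.

```bash
python3 -m handwheel '[[1,0,0,0,0],[0,0,0,0,0],[1,0,0,0,0],[0,0,0,0,0],[1,0,0,0,0],[0,0,0,0,0],[0,0,0,0,0],[0,0,0,0,0]]'; python3 st.py; python3 -m handwheel '[[1,0,0,0,0],[0,0,0,0,0],[1,0,0,0,0],[0,0,0,0,0],[1,0,0,0,0],[0,0,0,0,0],[1,0,0,0,0],[0,0,0,0,0]]'; python3 st.py;python3 -m handwheel '[[1,0,0,0,0],[0,0,0,0,0],[1,0,0,0,0],[0,0,0,0,0],[1,0,0,0,0],[0,0,0,0,0],[0,0,0,0,0],[0,0,0,0,0]]'; python3 st.py
```

```text
time_s: 28.3
tcp_pos: [0.5246, -0.0098, 0.0864]
eef_rot: [-180.0, 0.1, 20.8]
contact_force: [-5.0, -1.8, 2.7]
gripper_width: 0.0009
t 28.3 box mm x(from home) 20.7 y -0.8 z 86.4 yaw [-1.7999e+02  1.0000e-01  2.0760e+01] F along -5.32 [-5.02 -1.77  2.72]
time_s: 29.3
tcp_pos: [0.5298, -0.0077, 0.0867]
eef_rot: [180.0, -0.1, 20.8]
contact_force: [-0.3, 0.6, -0.2]
gripper_width: 0.0004
t 29.3 box mm x(from home) 26.3 y -0.7 z 86.7 yaw [ 1.800e+02 -6.000e-02  2.079e+01] F along -0.06 [-0.28  0.58 -0.24]
time_s: 30.3
tcp_pos: [0.532, -0.0069, 0.0866]
eef_rot: [180.0, 0.0, 20.8]
contact_force: [0.2, -0.2, -0.3]
gripper_width: 0.0007
t 30.3 box mm x(from home) 28.7 y -0.7 z 86.6 yaw [180.     0.    20.78] F along 0.10 [ 0.2  -0.24 -0.32]
```

```bash
python3 -m handwheel '[[1,0,0,0,0],[0,0,0,0,0],[1,0,0,0,0],[0,0,0,0,0],[0,0,0,0,0],[0,0,0,0,0],[0,0,0,0,0],[0,0,0,0,0]]'; python3 st.py; python3 -m handwheel '[[-8,0,0,0,0],[-12,0,0,0,0],[0,0,0,0,0],[0,0,-20,0,0],[0,0,-30,0,0],[0,0,-40,0,0],[-20,0,-40,0,0],[-20,0,-20,0,0]]'; python3 -m handwheel '[[-10,-20,0,0,0],[0,-40,0,0,0],[0,-40,0,0,0],[0,-40,0,0,0],[0,-40,0,0,0],[0,0,0,0,0],[0,0,0,0,0],[0,0,0,0,0]]'; python3 st.py; python3 - <<'E'
from plant import vision
import cv2,numpy as np
for n in ("wrist","scene","top"):
    c=vision.capture(n);np.savez(f"{n}3.npz",**c)
    cv2.imwrite(f"pics/{n}3.png",c["color"][:,:,::-1])
a=cv2.resize(cv2.imread("pics/top3.png")[170:320,240:400],(400,375),interpolation=cv2.INTER_CUBIC);b=cv2.resize(cv2.imread("pics/scene3.png")[180:300,240:368],(400,375),interpolation=cv2.INTER_CUBIC)
cv2.imwrite("pics/both3.png",np.hstack([a,b]))
E
```

```text
time_s: 31.3
tcp_pos: [0.5339, -0.0062, 0.0866]
eef_rot: [-180.0, 0.0, 20.8]
contact_force: [0.2, -0.3, 0.1]
gripper_width: 0.0006
t 31.3 box mm x(from home) 30.6 y -0.7 z 86.6 yaw [-180.      0.     20.78] F along 0.11 [ 0.22 -0.26  0.09]
time_s: 32.3
tcp_pos: [0.4782, -0.0275, 0.2389]
eef_rot: [180.0, -0.2, 20.8]
contact_force: [0.4, -0.6, 0.2]
gripper_width: 0.0002
time_s: 33.3
tcp_pos: [0.4048, 0.1366, 0.2365]
eef_rot: [180.0, 0.0, 20.7]
contact_force: [0.6, 0.2, -0.1]
gripper_width: 0.0006
t 33.3 box mm x(from home) -39.5 y 178.5 z 236.5 yaw [1.7999e+02 1.0000e-02 2.0720e+01] F along 0.58 [ 0.55  0.17 -0.08]
```

View pics/both3.png

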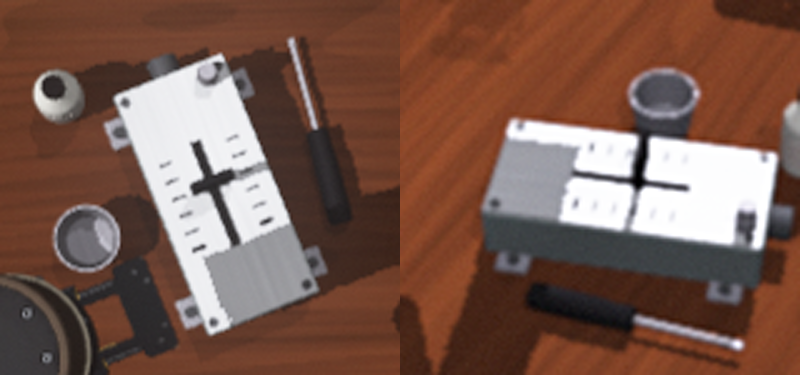

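The top crop (left) shows the paddle ridge at about (213, 182), three tick pairs beyond home. The tin, bottle, socket and screwdriver are where they were. I'll confirm with numbers.

```bash
python3 - <<'E'
from h import *
c=dict(np.load("top3.npz"));c0=dict(np.load("top0.npz"))
a=np.radians(20.74);o=np.array([.54705,-.00046]);ex=np.array([np.cos(a),np.sin(a)]);ey=np.array([-ex[1],ex[0]])
for n,cc,L,R,s in(("start",c0,(330,356),(397,331),4),("now",c,(192,191),(235,174),2.5)):
    P=ray(cc,[[240+(p[0]+.5)/s-.5,170+(p[1]+.5)/s-.5] for p in(L,R)],.1125)[:,:2].mean(0)-o
    print(n,"lever mm from home",((P@ex)*1e3+45).round(1))
d=np.abs(c["color"].astype(int)-c0["color"]).max(2)
for n,(x,y) in dict(socket=(323,199),bottle=(263,208),driver_tip=(357,187),driver=(372,243),jigsaw=(130,265),clamp=(523,285)).items():print(n,np.median(d[y-8:y+8,x-6:x+6]),(d[y-8:y+8,x-6:x+6]>60).mean())
E
```

```text
start lever mm from home 17.0
now lever mm from home 50.3
socket 3.0 0.0
bottle 3.0 0.0
driver_tip 3.0 0.0
driver 5.0 0.0
jigsaw 2.0 0.0
clamp 4.0 0.0
```

Reading the picture by eye gives 50.3 where I expected about 53, which is within picking error but worth tightening. I'll use intensity profiles along the slot direction beside the slot, comparing paddle with ticks.

```bash
python3 - <<'E'
from h import *
a=np.radians(20.74);o=np.array([.54705,-.00046]);ex=np.array([np.cos(a),np.sin(a)]);ey=np.array([-ex[1],ex[0]])
xs=np.arange(-15,85,.5)
def prof(c,y,z):
    W=o+np.outer((xs-45)*1e-3,ex)+y*1e-3*ey
    q=proj(c,np.c_[W,np.full(len(xs),z)]).astype(np.float32)
    g=c["color"].mean(2).astype(np.float32)
    return cv2.remap(g,q[:,:1],q[:,1:],cv2.INTER_LINEAR)[:,0]
def dark(I,lo,hi):
    k=(xs>=lo)&(xs<=hi);w=np.clip(120-I[k],0,None);x=xs[k]
    return (None if w.sum()==0 else round((w*x).sum()/w.sum(),1), [x[w>0].min(),x[w>0].max()] if w.sum() else None)
for f in("top0","top3"):
    c=dict(np.load(f+".npz"))
    for y in(14,10,-10,-14): print(f,y,dark(prof(c,y,.1125),0,80))
c=dict(np.load("top3.npz"))
for y in(35,-37):
    I=prof(c,y,.06);print("ticks",y,[xs[i] for i in range(1,len(xs)-1) if I[i]<I[i-1] and I[i]<=I[i+1] and I[i]<190])
E
```

```text
top0 14 (np.float64(16.2), [np.float64(11.5), np.float64(20.5)])
top0 10 (np.float64(16.1), [np.float64(11.5), np.float64(21.0)])
top0 -10 (np.float64(15.7), [np.float64(11.0), np.float64(20.5)])
top0 -14 (np.float64(15.5), [np.float64(10.0), np.float64(21.0)])
top3 14 (np.float64(51.9), [np.float64(47.0), np.float64(57.0)])
top3 10 (np.float64(51.3), [np.float64(45.5), np.float64(57.0)])
top3 -10 (np.float64(51.2), [np.float64(45.0), np.float64(57.0)])
top3 -14 (np.float64(51.3), [np.float64(45.5), np.float64(57.0)])
ticks 35 [np.float64(-11.5), np.float64(-0.5), np.float64(18.0), np.float64(36.5), np.float64(53.5), np.float64(72.5)]
ticks -37 [np.float64(-14.5), np.float64(-0.5), np.float64(18.0), np.float64(53.5), np.float64(72.0)]
```

The lever moved +35.5 mm from its start in notch 1, which is two notches (36 mm), so it is in notch 3. Handing in.

```bash
python3 -c "
from plant import r
print(r.close_job())"; python3 st.py
```

```text
the job is handed in; nothing more can be done
None
the job is handed in; nothing more can be done
```

The lever is resting in the third notch, and the job was handed in at about 33.5 s of the 64 s allowed. I pushed it with the closed fingertips, first back from notch 1 to the home stop. There the tool stopped moving while the force rose to about 8 N. Then I pushed it away one click at a time to notches 1, 2 and 3. The last push ended with the fingers at about 47 mm of lever travel, short of the notch itself, so the lever snapped in by itself.

**Last checks:**
- **Lever position:** it moved about 35.5 mm from its start, against 36 mm expected for two notches. The force on the tool was about 0 N after each click, and the arm is withdrawn and touching nothing.
- **Other objects:** the image patches at the socket, bottle, screwdriver, jigsaw and clamp are unchanged. I compared the tin by eye only, and it is in the same place.
- **Small disagreements:** my picked-pixel reading put the lever at 50.3 mm. The intensity profiles gave 51.2–51.9 mm against the tick at 53.5 mm. The same offset of about −2 mm showed at the start in notch 1 (about 16 against 18 mm), so I take it as a calibration or ridge-height bias.

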